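# Lay out the case-closing station

### The job

Set up this watch-assembly bench: put the case holder block midway between the hand press and the stack of trays, on the line joining their centres and with its long side along that line. Lay the case wrench flat on the robot's side of the block, parallel to the block's long side and centred on it, with its jaw end towards the press and a clear gap of about 50 mm between handle and block. Set both down without dropping them, and leave the press, the trays, the jar, the cup and the blue pack undisturbed.

Things in the scene. Friction and masses are not known exactly. Their poses are not given: they have to be found in the camera images.
- press: Hand press, fixed: square grey base 120 x 120 mm, 24 mm high; steel column 40 mm behind its centre, grey head overhanging the base at 175 to 235 mm, ram over a round anvil. Origin: centre of the base's underside. x points away from the robot (column side), y left along the front edge. Stands left or right of the trays.
- trays: Stack of three orange trays with watch heads on top, fixed: 160 mm along x, 120 mm along y, 75 mm high (watches to 83 mm). Origin: centre of the underside; x points away from the robot, y left. 350 to 370 mm from the press, centre to centre, nearly along the press's y axis and squared with it to a few degrees.
- block: Case holder: loose grey plastic block 54 mm along x, 100 mm along y (the long side), 40 mm high, with two low dark steel jaws and a watch case clamped on its top (up to 49 mm high). 0.2 to 0.4 kg. Origin: centre of the underside, z up. Grip it across the 54 mm sides.
- wrench: Case wrench lying flat, loose, 160 mm long along x: black straight handle 22 mm wide, 16 mm high, from x = -80 to +42 mm, then a steel head 44 mm wide, 15 mm high, with two jaws ending at x = +80 mm. About 0.16 kg. Origin: underside, middle of the length; +x to the jaw end, z up. Grip the handle across its width near the origin.
- wrench_head (a point): Point on the wrench between its jaws, 70 mm from the wrench's origin along its +x, 8 mm up.
- jar: Bystander: closed glass jar with white cap, 60 mm across, 75 mm high, loose. Origin: centre of the underside.
- cup: Bystander: open aluminium cup, 70 mm across the rim, 45 mm high, loose. Origin: centre of the underside.
- pack: Bystander: blue plastic pack with white band, 70 x 90 mm, 37 mm high, loose. Origin: centre of the underside.
Not all that is in view belongs to the job. There is more than one size of the wrench; the job needs the larger. Of the things shaped like the block, the grey one is meant.

How it is judged:
By the outcome, as a careful person would: the job done as asked, in the order asked, and still so for the second after the job is handed in, with the robot touching nothing.
It also fails if it takes over 69 s, if anything falls off the work surface, if the arm or the gripper's body presses on something with over 40 N, if the wrist force passes 120 N, or if a joint passes its speed limit or range.

### The arm

A 6-joint arm with a two-finger parallel gripper is mounted at the origin on the work surface. World frame = base frame: x ahead of the robot, y to its left, z up, the work surface at z = 0. Lengths are in mm, angles in rad, forces in N, time in s.
With the tool pointing down it reaches from about 275 to 1000 mm from the base axis. Payload 8.4 kg.
Tool frame: the origin (TCP) lies midway between the tips of the shut fingers; the grasp point (between the pads) lies 19 mm behind it (robot.hold_point_z is the distance from the TCP to the grasp point, in mm); z points along the fingers, y is the line along which they close (so a half turn about z gives the same grasp; the last joint's range is limited). The gripper opens to 85 mm and grips with 20 to 120 N. Pads are 22 mm wide; open, the fingers measure 114 mm over their backs; the gripper's body (76 mm by 85 mm) begins 54 mm behind the grasp point. The pads swing forward as they close: fully open they stand 13 mm farther back than shut.
Start: joints at [1.277, 0.353, 1.633, -0, 1.155, -0.002], TCP at [179.796, 598.583, 231.281] pointing down, gripper open.
Joint ranges: [-2.63, 2.63], [-0.92, 2.1], [0.06, 2.66], [-1.3, 4.44], [0, 2.69], [-3.02, 3.02]. Speed limits (rad/s): [2.22, 2.22, 2.79, 3.14, 3.14, 3.14].

### API

Orientations are given as a rotation vector (axis times angle).
In Python, from cell import monitor, get_image, job, robot gives the robot as it stands. The module is installed in compiled form; this text tells all that it offers.
- The arm moves only by the tool send_rows, never from a script. Its argument "deltas" is a list of rows, each a list of 3 entries, a list of its own where there are three numbers: the shift along the tool's x, y, z as a fraction of full scale, then the turn, a rotation vector about the tool's x, y, z as a fraction of full scale, then the opening, from -1 (shut) to 1 (fully open). A call has 1 to 5 rows; each row is the pose to reach, as a shift and turn from the pose commanded when the call began, along the tool's axes at that moment, turning the shorter way round; what a row does not reach only later rows make up. Full scale, the value 1, is 0.5 m for a shift and 180 degrees for a turn. A row lasts 1/8 s, in which the tool goes at most 62.5 mm and 10.7 degrees, less where a joint would pass 70% of its speed; a pose out of reach is approached as far as the arm can. A call with a number of a shift or a turn outside -1 to 1 is refused whole. A call with a gripper value outside its range is refused whole. The fingers move at their own pace and stop on an object; "force" is the grip in N (left out, the last holds). Time passes only in rows, so rows that repeat a pose let the fingers close. It gives the time, the measured TCP pose, the force, the opening and the grip force at its end, in the units of the state.
- monitor.sense(): the state, without advancing time (a new reading comes with each control period).
- get_image(name): name is "scene" or "top" or "wrist"; returns a dict with "frame" (384x512x3 uint8, blue, green, red), "mtx" (3x3 intrinsics, pixels), "world_from_camera" (4x4, takes a point from camera to world coordinates). Camera axes: x right, y down, z forward; pixel columns grow to the right and rows downward; lengths in mm; the calibration is good to about 2 mm. The wrist camera is an equidistant fisheye: a pixel r from the principal point sees the ray r / f radians off the axis. A picture is of the moment at which its call begins. There is no depth.
- job.hand_in(): hands the job in; it is judged then, once.
The state is a dict: "t": time; "joints": joint angles; "qvel": joint speeds; "effort": joint torques, N m; "ee_pos": TCP position; "tool_rot": TCP orientation; "contact_force": force on the tool from outside, world axes, zero at the start; "moment": the same for the moment, N m; "finger_gap": finger opening in mm; "finger_force": force on a finger pad.
Only numpy, scipy, OpenCV 4.12 (cv2) and the standard library are available. Lean on these libraries where they do the work, as an engineer would, in place of code of your own. Each camera call takes 0.05 s, during which the arm holds its last target. There are 200 camera calls.

## Working session

There is one attempt and no reset: what is moved stays moved. The work goes in short steps, Python scripts to look and compute and a tool call to move; the robot and the scene stay as the last step left them, time stands still between calls to the robot, and variables do not carry over. Pictures are saved under pics/ and viewed, at most 10 in all, crops included, and the job is handed in when it is done.

Besides the shell and the picture viewer there is one more tool, called after "Emit:" by a JSON object that holds its "fn" and its "kwargs", one argument or row to a line. send_rows: Moves the arm, as the interface text tells. Its arguments: {"type":"object","properties":{"deltas":{"type":"array","items":{"type":"array"}},"force":{"type":"number"}},"required":["deltas"]}

```bash
mkdir -p pics
python3 - <<'E'
from cell import monitor,get_image,job,robot
import cv2,pickle,numpy as np
d={}
for n in("scene","top","wrist"):
    d[n]=get_image(n); cv2.imwrite(f"pics/{n}0.png",d[n]["frame"]); 
    print(n,d[n]["mtx"].tolist(),np.round(d[n]["world_from_camera"],3).tolist())
pickle.dump(d,open("d0.pkl","wb"))
s=monitor.sense(); print(s); print(robot.hold_point_z)
a=cv2.resize(d["top"]["frame"],(800,600)); cv2.imwrite("pics/top0b.png",a)
E
```

```text
scene [[408.3497345408121, 0.0, 256.516354312647], [0.0, 408.3497345408121, 189.34792308599935], [0.0, 0.0, 1.0]] [[-0.403, 0.527, -0.748, 1457.607], [0.915, 0.22, -0.338, 413.588], [-0.014, -0.821, -0.571, 764.248], [0.0, 0.0, 0.0, 1.0]]
top [[395.30691332768885, 0.0, 254.04058919089138], [0.0, 395.30691332768885, 196.05323347703077], [0.0, 0.0, 1.0]] [[0.024, -0.998, 0.066, 437.196], [-1.0, -0.024, -0.001, -6.368], [0.002, -0.066, -0.998, 1067.924], [0.0, 0.0, 0.0, 1.0]]
wrist [[297.3186396354542, 0.0, 259.57934154425465], [0.0, 297.3186396354542, 189.32577274675333], [0.0, 0.0, 1.0]] [[0.288, 0.925, 0.248, 117.603], [0.958, -0.277, -0.076, 617.436], [-0.002, 0.259, -0.966, 373.007], [0.0, 0.0, 0.0, 1.0]]
{'t': 0.15, 'joints': array([ 1.27657530e+00,  3.53495799e-01,  1.63397194e+00,  2.51116094e-05,
        1.15521179e+00, -2.38218156e-03]), 'qvel': array([ 1.45192925e-03, -2.14677131e-03, -1.12928121e-03,  4.05903159e-04,
       -1.79844077e-03,  1.04207500e-07]), 'effort': array([ 8.26372325e-04, -6.05640864e+01, -3.42338920e+01,  1.11553472e-04,
        6.27163725e-03, -1.29481160e-05]), 'ee_pos': array([179.69450475, 598.22046407, 230.72623684]), 'tool_rot': array([-4.56783351e-01, -3.10802168e+00,  1.68309411e-03]), 'contact_force': array([0.54088844, 0.17327042, 0.25449434]), 'moment': array([-0.03504647, -0.02003699,  0.02076346]), 'finger_force': 0.0, 'finger_gap': 85.5583045820633}
18.700000000000003
```

View pics/top0b.png

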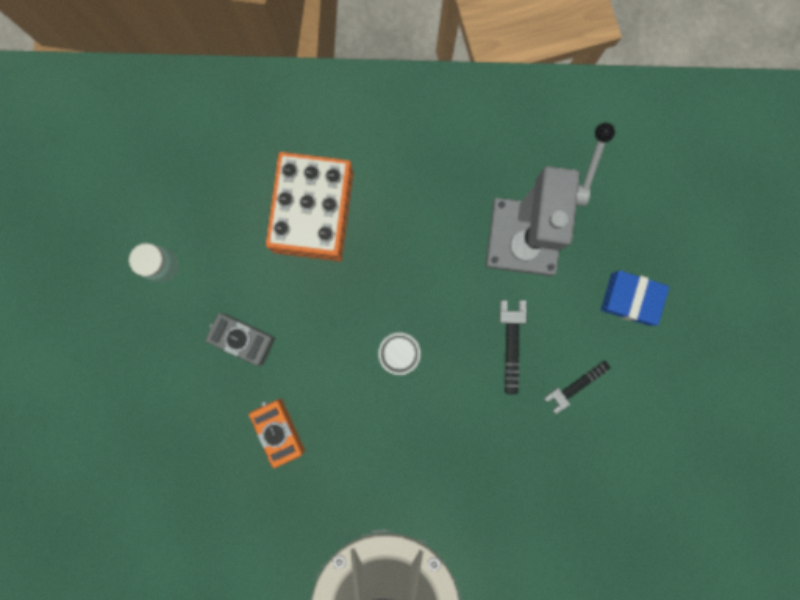

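View pics/scene0.png

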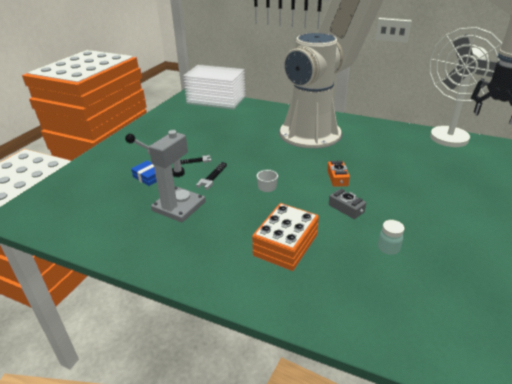

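The top view (800x600) shows these things:
- Trays at (309,205).
- Press base at (524,237).
- Jar at (147,260), cup at (400,354) and pack at (636,298).

Candidates for the block are the grey one at (240,339) and the orange one at (275,434); I choose grey. Candidates for the wrench are the long one at (512,347), about 162 mm, and the short one at (578,387), about 130 mm; I choose the long one. The close crop below checks both choices.

Run:
```python
import pickle,cv2,numpy as np
d=pickle.load(open("d0.pkl","rb"));f=d["top"]["frame"]
c=[cv2.resize(f[y:y+150,x:x+100],None,fx=4,fy=4,interpolation=cv2.INTER_CUBIC) for x,y in((128,95),(300,105))]
cv2.imwrite("pics/crop.png",np.hstack(c))
```

```text
(no output)
```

View pics/crop.png

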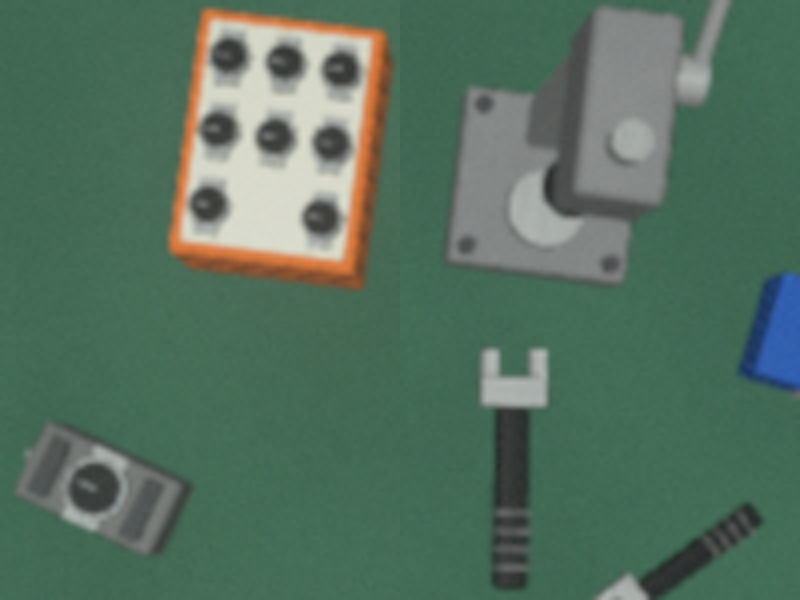

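The left crop confirms the grey block at (102,488) and the trays at (282,148). The right crop confirms the long wrench, jaws at (515,375) and handle end at (510,585), and the press base corners at (470,90), (449,260) and (622,280). The smaller wrench is at (690,560).

```bash
cat > h.py <<'E'
import numpy as np,cv2
from scipy.optimize import minimize
def proj(c,P):
    T=np.linalg.inv(c["world_from_camera"]);q=np.asarray(P)@T[:3,:3].T+T[:3,3]
    K=c["mtx"];return q[:,:2]/q[:,2:]*[K[0,0],K[1,1]]+K[:2,2]
def back(c,uv,z):
    K=c["mtx"];W=np.array(c["world_from_camera"]);r=np.array([(uv[0]-K[0,2])/K[0,0],(uv[1]-K[1,2])/K[1,1],1])
    r=W[:3,:3]@r;return (W[:3,3]+r*(z-W[2,3])/r[2])[:2]
def box(x0,x1,y0,y1,h): return np.array([[x,y,z] for x in(x0,x1) for y in(y0,y1) for z in(0,h)],float)
def place(B,p):
    c,s=np.cos(p[2]),np.sin(p[2]);return B@np.array([[c,s,0],[-s,c,0],[0,0,1]])+[p[0],p[1],0]
def nongreen(f):
    h=cv2.cvtColor(f,cv2.COLOR_BGR2HSV);return ~((abs(h[...,0].astype(int)-77)<14)&(h[...,1]>75))
def mask_at(f,win):
    m=np.zeros(f.shape[:2],np.uint8);x0,x1,y0,y1=win;m[y0:y1,x0:x1]=nongreen(f)[y0:y1,x0:x1]
    n,l,s,_=cv2.connectedComponentsWithStats(m);i=1+np.argmax(s[1:,4]);return (l==i).astype(np.uint8)
def fit(c,m,parts,p0,S=8,hull=True):
    # silhouette match: parts = list of convex point sets
    y,x=np.nonzero(m);x0,y0=x.min()-8,y.min()-8;w,h=x.max()+9-x0,y.max()+9-y0
    M=cv2.resize(m[y0:y0+h,x0:x0+w].astype(np.float32),None,fx=S,fy=S,interpolation=cv2.INTER_LINEAR)>.5
    if hull:
        q=cv2.convexHull(cv2.findNonZero(M.astype(np.uint8)));M=cv2.fillPoly(np.zeros(M.shape,np.uint8),[q],1)>0
    def cost(p):
        R=np.zeros(M.shape,np.uint8)
        for B in parts:
            u=((proj(c,place(B,p))-[x0,y0]+.5)*S-.5)
            cv2.fillConvexPoly(R,cv2.convexHull((u*16).astype(np.int32)),1,shift=4)
        return (R.astype(bool)^M).sum()/M.sum()
    b=min((minimize(cost,p0,method="Nelder-Mead",options=dict(initial_simplex=np.array(p0)+s*np.array([[0,0,0],[12,0,0],[0,12,0],[0,0,.15]]),xatol=.05,fatol=1e-5)) for s in(1,-1)),key=lambda r:r.fun)
    return b.x,b.fun
TR=[box(-80,80,-60,60,75)];BL=[box(-27,27,-50,50,40)]
WR=[box(-80,42,-11,11,16),box(42,64,-22,22,15),box(60,80,-22,-12,15),box(60,80,12,22,15)]
E
python3 - <<'E'
import pickle;from h import *
d=pickle.load(open("d0.pkl","rb"));c=d["top"];f=c["frame"]
up=lambda u,v,x,y:((u+.5)/4-.5+x,(v+.5)/4-.5+y)
for n,win,P,z,hull in(("trays",(160,235,90,175),TR,75,True),("block",(125,180,195,240),BL,40,True),("wrench",(312,345,185,258),WR,8,False)):
    m=mask_at(f,win);M=cv2.moments(m,True);p=back(c,(M["m10"]/M["m00"],M["m01"]/M["m00"]),z)
    for yaw in ((-.1,) if n=="trays" else (-.35,0.35,.0)): print(n,m.sum(),np.round(p),*fit(c,m,P,[*p,yaw],hull=hull))
for n,uv,z in(("TL",up(70,90,300,105),24),("BL",up(48.5,260,300,105),24),("BR",up(222,278,300,105),24)): print(n,back(c,uv,z))
for n,uv,z in(("jar",(94,167),75),("cup",(256,226),45),("pack",(407,191),37),("orange",(176,278),40)): print(n,back(c,uv,z))
E
```

```text
trays 3478 [663. 139.] [ 6.69427781e+02  1.43382359e+02 -1.18489797e-01] 0.07745968235109116
block 918 [445. 254.] [ 4.45760417e+02  2.57213189e+02 -4.17104351e-01] 0.06557885796419705
block 918 [445. 254.] [ 4.45771879e+02  2.57526891e+02 -4.16589697e-01] 0.06544819025218869
block 918 [445. 254.] [ 4.45703391e+02  2.57887366e+02 -4.09540527e-01] 0.06543185678818764
wrench 624 [ 454. -206.] [ 4.44705927e+02 -2.05695388e+02 -5.14742532e-03] 0.14617157747043497
wrench 624 [ 454. -206.] [ 4.44423390e+02 -2.05713549e+02 -5.78797261e-03] 0.14564541992383243
wrench 624 [ 454. -206.] [ 4.44458160e+02 -2.05697759e+02 -5.13465071e-03] 0.14544497895369812
TL [ 695.63504782 -171.72486595]
BL [ 580.68919085 -158.95054799]
BR [ 571.43652037 -274.42086584]
jar [567.05067811 398.93330844]
cup [427.88904133 -14.08934686]
pack [ 528.59547396 -407.25827069]
orange [289.74613287 188.24008286]
```

Run:
```python
import pickle;from h import *
d=pickle.load(open("d0.pkl","rb"))
c=d["scene"]
m=mask_at(c["frame"],(245,325,200,272));print(m.sum(),fit(c,m,TR,[667,143,-.115]))
m=mask_at(c["frame"],(325,370,186,220));print(m.sum(),fit(c,m,BL,[446,257,-.41]))
up=lambda u,v:((u+.5)/4-.5+128,(v+.5)/4-.5+95)
print([back(d["top"],up(*q),75).round(1) for q in((203,10),(386,32),(358,268),(170,250))])
PR=[box(-60,60,-60,60,24)]
out=[]
for n,wins in(("top",((128,95),(300,105))),("scene",((148,150),(245,180)))):
    c=d[n];S=4
    for x,y in wins:
        im=cv2.resize(c["frame"][y:y+75 if n=="scene" else y+150,x:x+100],None,fx=S,fy=S,interpolation=cv2.INTER_CUBIC)
        for P,p in((TR,(668,143.4,-.118)),(BL,(445.8,257.5,-.412)),(WR,(444.5,-205.7,-.005)),(PR,(633.5,-223.1,-.111))):
            for B in P:
                for z in(B[:,2].min(),B[:,2].max()):
                    u=(proj(c,place(B[B[:,2]==z][[0,1,3,2]],p))-[x,y]+.5)*S-.5
                    cv2.polylines(im,[(u*16).astype(np.int32)],True,(255,0,255) if z else (0,255,255),1,cv2.LINE_AA,4)
        out.append(im)
a=np.hstack(out[:2]);b=np.hstack(out[2:])
cv2.imwrite("pics/ov1.png",a);cv2.imwrite("pics/ov2.png",b)
```

```text
3238 (array([ 6.71007429e+02,  1.42060614e+02, -1.17699054e-01]), np.float64(0.034282262327267235))
732 (array([ 4.42650540e+02,  2.54280488e+02, -4.30252566e-01]), np.float64(0.06362239119883514))
[array([752.2, 192.4]), array([740.7,  75. ]), array([588.3,  88.3]), array([596.9, 207.7])]
```

View pics/ov1.png

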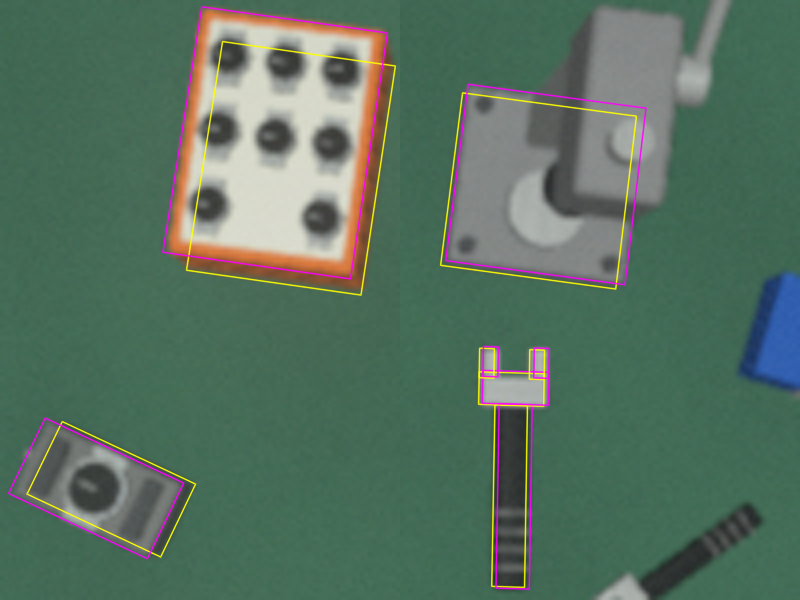

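View pics/ov2.png

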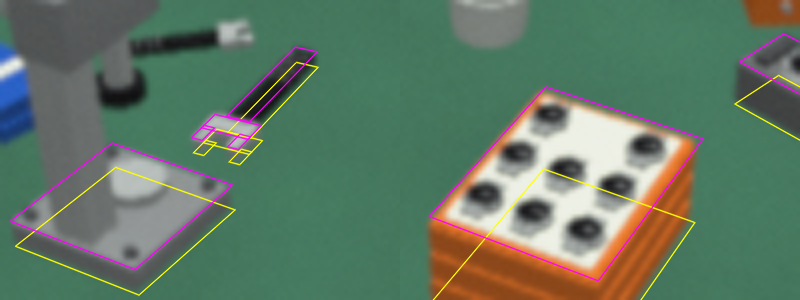

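The overlays show the press (base centre about (634,-223.5)) and the trays (about (670,141.7)) fitting to 2 mm or better in both views. The targets are block at (652,-41) with yaw -0.098, and wrench at (564.4,-32.3) with yaw -1.669.

```bash
cat > go.py <<'E'
import sys,numpy as np
from scipy.spatial.transform import Rotation as R
from cell import monitor
x,y,z,a=map(float,sys.argv[1:5]);s=monitor.sense();C=R.from_rotvec(s["tool_rot"])
Y=np.array([np.cos(a),np.sin(a),0]);Z=np.array([0,0,-1.]);T=R.from_matrix(np.c_[np.cross(Y,Z),Y,Z])
print("t",round(s["t"],2),"pos",s["ee_pos"].round(1),"gap",round(s["finger_gap"],1),"F",s["contact_force"].round(1),"q6",s["joints"][5].round(2))
print("shift",(C.inv().apply(np.array([x,y,z])-s["ee_pos"])/500).round(4),"turn",((C.inv()*T).as_rotvec()/np.pi).round(4))
E
python3 go.py 444.5 256 200 -.42
```

```text
t 0.15 pos [179.7 598.2 230.7] gap 85.6 F [0.5 0.2 0.3] q6 -0.0
shift [-0.7041 -0.503   0.062 ] turn [-3.000e-04  3.000e-04  5.408e-01]
```

Emit:
{"fn": "send_rows", "kwargs": {
  "deltas": [
    [[-0.704, -0.503, 0.062], [0, 0, 0.541], 1],
    [[-0.704, -0.503, 0.062], [0, 0, 0.541], 1],
    [[-0.704, -0.503, 0.062], [0, 0, 0.541], 1],
    [[-0.704, -0.503, 0.062], [0, 0, 0.541], 1],
    [[-0.704, -0.503, 0.062], [0, 0, 0.541], 1]
  ]
}}

```text
t: 0.78
ee_pos: [371.5, 350.4, 208.8]
tool_rot: [1.819, 2.561, 0.0]
contact_force: [0.8, 0.8, -0.8]
finger_gap: 85.5
finger_force: 0.0
```

```bash
python3 go.py 444.5 256 200 -.42
```

```text
t 0.78 pos [371.5 350.4 208.8] gap 85.5 F [ 0.8  0.8 -0.8] q6 0.42
shift [-0.2264  0.0757  0.0177] turn [ 1.000e-04 -1.000e-04  2.405e-01]
```

Emit:
{"fn": "send_rows", "kwargs": {
  "deltas": [
    [[-0.22, 0.075, 0.018], [0, 0, 0.24], 1],
    [[-0.22, 0.075, 0.018], [0, 0, 0.24], 1],
    [[-0.22, 0.075, 0.018], [0, 0, 0.24], 1],
    [[-0.22, 0.075, 0.018], [0, 0, 0.24], 1],
    [[-0.22, 0.075, 0.018], [0, 0, 0.24], 1]
  ]
}}

```text
t: 1.4
ee_pos: [442.7, 260.7, 199.8]
tool_rot: [-2.629, -1.72, 0.001]
contact_force: [-0.0, 0.6, 0.7]
finger_gap: 85.3
finger_force: 0.0
```

```bash
python3 - <<'E'
from cell import get_image;import cv2,pickle
d=get_image("wrist");pickle.dump(d,open("w1.pkl","wb"));cv2.imwrite("pics/w1.png",d["frame"])
E
python3 go.py 444.5 256 200 -.42
```

```text
t 1.45 pos [442.6 260.9 199.8] gap 85.7 F [-0.2  0.4  0.1] q6 0.94
shift [-0.0075  0.0073 -0.0004] turn [-0.0001  0.0001  0.0036]
```

View pics/w1.png

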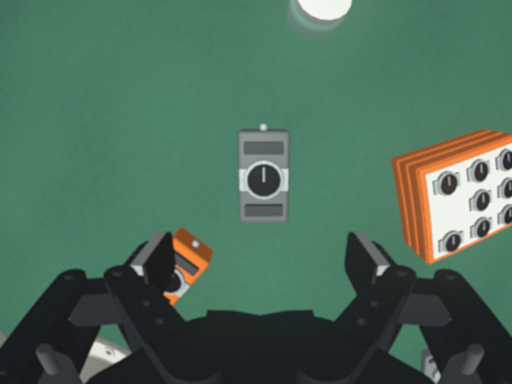

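The wrist view shows the grey block at (264,175), upright between the fingers, with a small crown at (263,127). The trays are at (460,190).

```bash
cat >> h.py <<'E'
_pin=proj
def proj(c,P):
    if not c.get("fish"): return _pin(c,P)
    T=np.linalg.inv(c["world_from_camera"]);q=np.asarray(P)@T[:3,:3].T+T[:3,3];K=c["mtx"]
    r=np.hypot(q[:,0],q[:,1])+1e-9;t=np.arctan2(r,q[:,2]);return np.c_[q[:,0],q[:,1]]*(t/r)[:,None]*K[0,0]+K[:2,2]
E
python3 - <<'E'
import pickle;from h import *
c=pickle.load(open("w1.pkl","rb"));c["fish"]=1;f=c["frame"]
m=mask_at(f,(225,305,115,230));m=cv2.morphologyEx(m,cv2.MORPH_OPEN,np.ones((13,13)))
print(m.sum(),cv2.boundingRect(m),fit(c,m,BL,[444.5,256,-.42]))
m=mask_at(f,(385,512,120,270));print(cv2.boundingRect(m))
E
python3 go.py 444.5 256 200 -.42|head -1
```

```text
4823 (237, 129, 53, 94) (array([ 4.45027992e+02,  2.55600336e+02, -4.08692942e-01]), np.float64(0.028245092130739738))
(390, 128, 122, 137)
t 1.45 pos [442.6 260.9 199.8] gap 85.7 F [-0.2  0.4  0.1] q6 0.94
```

```bash
python3 go.py 445 255.6 70 -.409
```

```text
t 1.45 pos [442.6 260.9 199.8] gap 85.7 F [-0.2  0.4  0.1] q6 0.94
shift [-0.0078  0.0086  0.2596] turn [-0.0001  0.0001  0.0001]
```

Emit:
{"fn": "send_rows", "kwargs": {
  "deltas": [
    [[-0.008, 0.0086, 0.1], [0, 0, 0], 1],
    [[-0.008, 0.0086, 0.2], [0, 0, 0], 1],
    [[-0.008, 0.0086, 0.26], [0, 0, 0], 1],
    [[-0.008, 0.0086, 0.26], [0, 0, 0], 1]
  ]
}}

```text
t: 1.95
ee_pos: [443.4, 254.9, 68.1]
tool_rot: [-2.626, -1.724, 0.007]
contact_force: [0.7, 0.6, -0.3]
finger_gap: 85.1
finger_force: 0.0
```

```bash
python3 go.py 445 255.6 8 -.409
```

```text
t 1.95 pos [443.4 254.9  68.1] gap 85.1 F [ 0.7  0.6 -0.3] q6 0.93
shift [0.003  0.0028 0.1202] turn [-0.0009  0.0012  0.0001]
```

Emit:
{"fn": "send_rows", "kwargs": {
  "deltas": [
    [[0.002, 0.002, 0.07], [0, 0, 0], 1],
    [[0.002, 0.002, 0.12], [0, 0, 0], 1],
    [[0.002, 0.002, 0.12], [0, 0, 0], 1]
  ],
  "force": 40
}}

```text
t: 2.33
ee_pos: [446.1, 256.1, 10.0]
tool_rot: [-2.627, -1.722, 0.002]
contact_force: [0.5, 0.6, 0.2]
finger_gap: 85.3
finger_force: 0.0
```

Emit:
{"fn": "send_rows", "kwargs": {
  "deltas": [
    [[0, 0, 0], [0, 0, 0], -1],
    [[0, 0, 0], [0, 0, 0], -1],
    [[0, 0, 0], [0, 0, 0], -1],
    [[0, 0, 0], [0, 0, 0], -1],
    [[0, 0, 0], [0, 0, 0], -1]
  ],
  "force": 40
}}

```text
t: 2.95
ee_pos: [447.2, 256.7, 11.6]
tool_rot: [2.629, 1.72, 0.004]
contact_force: [-2.9, 0.1, 6.9]
finger_gap: 53.4
finger_force: 41.6
```

Emit:
{"fn": "send_rows", "kwargs": {
  "deltas": [
    [[0, 0, -0.02], [0, 0, 0], -1],
    [[0, 0, -0.12], [0, 0, 0], -1],
    [[0, 0, -0.24], [0, 0, 0], -1],
    [[0, 0, -0.24], [0, 0, 0], -1]
  ]
}}

```text
t: 3.45
ee_pos: [449.2, 257.7, 135.1]
tool_rot: [2.629, 1.719, 0.014]
contact_force: [1.1, 0.5, -3.1]
finger_gap: 53.5
finger_force: 44.7
```

```bash
python3 go.py 652 -41 130 -.098
```

```text
t 3.45 pos [449.2 257.7 135.1] gap 53.5 F [ 1.1  0.5 -3.1] q6 0.93
shift [-0.3849  0.6109  0.0107] turn [ 0.0021 -0.002  -0.1   ]
```

Emit:
{"fn": "send_rows", "kwargs": {
  "deltas": [
    [[-0.04, 0.06, 0.01], [0, 0, -0.01], -1],
    [[-0.1, 0.16, 0.01], [0, 0, -0.025], -1],
    [[-0.165, 0.26, 0.01], [0, 0, -0.045], -1],
    [[-0.23, 0.365, 0.01], [0, 0, -0.06], -1],
    [[-0.29, 0.46, 0.01], [0, 0, -0.075], -1]
  ]
}}

```text
t: 4.08
ee_pos: [599.2, 29.1, 124.2]
tool_rot: [-2.407, -2.018, 0.001]
contact_force: [0.7, 1.1, -3.3]
finger_gap: 53.5
finger_force: 44.5
```

```bash
python3 go.py 652 -41 130 -.098
```

```text
t 4.08 pos [599.2  29.1 124.2] gap 53.5 F [ 0.7  1.1 -3.3] q6 0.22
shift [-0.1196  0.1284 -0.0118] turn [-0.0004  0.0001 -0.0247]
```

Emit:
{"fn": "send_rows", "kwargs": {
  "deltas": [
    [[-0.06, 0.065, -0.005], [0, 0, -0.012], -1],
    [[-0.1, 0.11, -0.005], [0, 0, -0.025], -1],
    [[-0.11, 0.12, -0.005], [0, 0, -0.025], -1],
    [[-0.11, 0.12, -0.005], [0, 0, -0.025], -1],
    [[-0.11, 0.12, -0.005], [0, 0, -0.025], -1]
  ]
}}

```text
t: 4.7
ee_pos: [647.3, -32.6, 127.1]
tool_rot: [-2.327, -2.109, 0.001]
contact_force: [0.8, -0.5, -3.0]
finger_gap: 53.3
finger_force: 44.5
```

```bash
python3 - <<'E'
from cell import get_image,monitor;import cv2,pickle
from scipy.spatial.transform import Rotation as R
from h import *
c=get_image("wrist");c["fish"]=1;s=monitor.sense();pickle.dump((c,s),open("w2.pkl","wb"));f=c["frame"]
cv2.imwrite("pics/w2.png",f)
E
python3 go.py 652 -41 60 -.098
```

```text
t 4.75 pos [647.6 -32.6 127.3] gap 53.3 F [ 0.   0.4 -3.1] q6 0.04
shift [-0.0159  0.0106  0.1345] turn [-0.0003 -0.      0.0001]
```

View pics/w2.png

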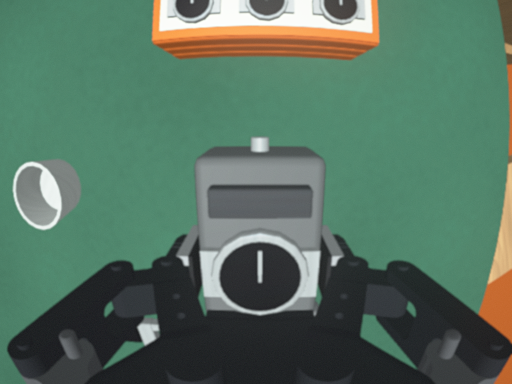

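The block is held square between the pads, with the watch centred at (260,273) and its tray-side end at (260,150). Next I project the model to find its offset in the grip.

Run:
```python
import pickle;from h import *
c,s=pickle.load(open("w2.pkl","rb"));e=s["ee_pos"];print(np.round(c["world_from_camera"],2)[:3,3],e)
for dy in(-4,0,4):
  a=-.098;P=np.array([[0,0,48],[-27,50,40],[27,50,40],[0,50,40],[0,50,0],[0,0,49]],float);P[:,1]+=dy
  q=place(P,(e[0],e[1],a));q[:,2]+=e[2]-11;print(dy,proj(c,q).round(0).tolist())
```

```text
[654.15  32.51 269.43] [647.55111323 -32.57809106 127.25897207]
-4 [[259.0, 285.0], [190.0, 163.0], [328.0, 163.0], [259.0, 162.0], [259.0, 149.0], [259.0, 286.0]]
0 [[259.0, 277.0], [190.0, 153.0], [328.0, 153.0], [259.0, 152.0], [259.0, 141.0], [259.0, 278.0]]
4 [[259.0, 269.0], [190.0, 142.0], [329.0, 142.0], [259.0, 142.0], [259.0, 134.0], [259.0, 270.0]]
```

Emit:
{"fn": "send_rows", "kwargs": {
  "deltas": [
    [[-0.0145, 0.0105, 0.05], [0, 0, 0], -1],
    [[-0.0145, 0.0105, 0.13], [0, 0, 0], -1],
    [[-0.0145, 0.0105, 0.19], [0, 0, 0], -1],
    [[-0.0145, 0.0105, 0.19], [0, 0, 0], -1],
    [[-0.0145, 0.0105, 0.19], [0, 0, 0], -1]
  ]
}}

```text
t: 5.38
ee_pos: [653.5, -40.9, 33.7]
tool_rot: [2.327, 2.11, 0.001]
contact_force: [0.1, 0.3, -2.2]
finger_gap: 53.0
finger_force: 44.4
```

```bash
python3 go.py 652 -40 13 -.098
```

```text
t 5.38 pos [653.5 -40.9  33.7] gap 53.0 F [ 0.1  0.3 -2.2] q6 0.03
shift [ 0.0015 -0.0033  0.0413] turn [ 0.0004 -0.      0.0001]
```

Emit:
{"fn": "send_rows", "kwargs": {
  "deltas": [
    [[0.001, -0.003, 0.02], [0, 0, 0], -1],
    [[0.001, -0.003, 0.032], [0, 0, 0], -1],
    [[0.001, -0.003, 0.038], [0, 0, 0], -1],
    [[0.001, -0.003, 0.041], [0, 0, 0], -1],
    [[0.001, -0.003, 0.041], [0, 0, 0], -1]
  ]
}}

```text
t: 6.0
ee_pos: [651.5, -40.8, 12.0]
tool_rot: [2.328, 2.109, 0.0]
contact_force: [-0.4, -0.5, -3.2]
finger_gap: 53.3
finger_force: 44.5
```

Emit:
{"fn": "send_rows", "kwargs": {
  "deltas": [
    [[0, 0, 0.001], [0, 0, 0], -1],
    [[0, 0, 0.002], [0, 0, 0], -1],
    [[0, 0, 0.002], [0, 0, 0], -1]
  ]
}}

```text
t: 6.38
ee_pos: [651.6, -40.8, 11.7]
tool_rot: [2.328, 2.109, 0.0]
contact_force: [-1.7, -0.6, 5.2]
finger_gap: 53.5
finger_force: 45.4
```

Contact with the table: the force turned from -3 N to +5 N. Now release and rise.

Emit:
{"fn": "send_rows", "kwargs": {
  "deltas": [
    [[0, 0, 0], [0, 0, 0], -0.2],
    [[0, 0, 0], [0, 0, 0], 0.4],
    [[0, 0, 0], [0, 0, 0], 1],
    [[0, 0, 0], [0, 0, 0], 1],
    [[0, 0, 0], [0, 0, 0], 1]
  ]
}}

```text
t: 7.0
ee_pos: [651.5, -40.7, 10.9]
tool_rot: [2.328, 2.11, 0.0]
contact_force: [0.0, 0.1, -0.2]
finger_gap: 85.3
finger_force: 0.0
```

Emit:
{"fn": "send_rows", "kwargs": {
  "deltas": [
    [[0, 0, -0.03], [0, 0, 0], 1],
    [[0, 0, -0.13], [0, 0, 0], 1],
    [[0, 0, -0.25], [0, 0, 0], 1],
    [[0, 0, -0.35], [0, 0, 0], 1],
    [[0, 0, -0.35], [0, 0, 0], 1]
  ]
}}

```text
t: 7.62
ee_pos: [654.4, -40.9, 192.1]
tool_rot: [2.323, 2.105, 0.01]
contact_force: [-0.1, -0.6, -0.6]
finger_gap: 85.5
finger_force: 0.0
```

```bash
python3 - <<'E'
import pickle;from h import *
from cell import get_image
c=get_image("wrist");c["fish"]=1;t=get_image("top");pickle.dump((c,t),open("w3.pkl","wb"))
q=proj(c,place(BL[0],(652,-41,-.098)));x0,y0=q.min(0).astype(int)-14;x1,y1=q.max(0).astype(int)+14;print(x0,x1,y0,y1)
m=mask_at(c["frame"],(x0,x1,y0,y1));m=cv2.morphologyEx(m,cv2.MORPH_OPEN,np.ones((13,13)));print(cv2.boundingRect(m),fit(c,m,BL,[652,-41,-.098]))
E
python3 go.py 444.5 -205.7 150 1.566
```

```text
213 296 111 237
(229, 128, 54, 96) (array([ 6.51925903e+02, -4.28485660e+01, -1.03538900e-01]), np.float64(0.028691693153509147))
t 7.72 pos [651.5 -40.7 187.1] gap 85.6 F [-1.3  0.3 -0. ] q6 0.03
shift [-0.3691 -0.3798  0.0736] turn [ 4.000e-04  4.000e-04 -5.298e-01]
```

Emit:
{"fn": "send_rows", "kwargs": {
  "deltas": [
    [[-0.369, -0.38, 0.074], [0, 0, -0.53], 1],
    [[-0.369, -0.38, 0.074], [0, 0, -0.53], 1],
    [[-0.369, -0.38, 0.074], [0, 0, -0.53], 1],
    [[-0.369, -0.38, 0.074], [0, 0, -0.53], 1],
    [[-0.369, -0.38, 0.074], [0, 0, -0.53], 1]
  ]
}}

```text
t: 8.35
ee_pos: [440.2, -206.2, 147.1]
tool_rot: [-1.134, -2.925, 0.0]
contact_force: [0.4, 0.1, 0.4]
finger_gap: 85.2
finger_force: 0.0
```

```bash
python3 go.py 444.5 -205.7 150 1.566
```

```text
t 8.35 pos [ 440.2 -206.2  147.1] gap 85.2 F [0.4 0.1 0.4] q6 -1.27
shift [-0.0057  0.0066 -0.0059] turn [-0.     -0.0015 -0.2339]
```

Emit:
{"fn": "send_rows", "kwargs": {
  "deltas": [
    [[-0.006, 0.006, -0.006], [0, 0, -0.234], 1],
    [[-0.006, 0.006, -0.006], [0, 0, -0.234], 1],
    [[-0.006, 0.006, -0.006], [0, 0, -0.234], 1],
    [[-0.006, 0.006, -0.006], [0, 0, -0.234], 1],
    [[-0.006, 0.006, -0.006], [0, 0, -0.234], 1]
  ]
}}

```text
t: 8.98
ee_pos: [447.5, -205.1, 150.8]
tool_rot: [-0.015, -3.139, -0.002]
contact_force: [0.1, 0.3, -0.8]
finger_gap: 85.5
finger_force: 0.0
```

```bash
python3 - <<'E'
import pickle;from h import *
from cell import get_image
c=get_image("wrist");c["fish"]=1;pickle.dump(c,open("w4.pkl","wb"))
q=np.vstack([proj(c,place(B,(444.5,-205.7,-.005))) for B in WR]);x0,y0=q.min(0).astype(int)-10;x1,y1=q.max(0).astype(int)+10;print(x0,x1,y0,y1)
m=mask_at(c["frame"],(x0,x1,max(y0,0),y1));print(cv2.boundingRect(m),m.sum(),fit(c,m,WR,[444.5,-205.7,-.005],hull=False))
cv2.imwrite("pics/w4.png",np.hstack([c["frame"]]))
E
python3 go.py 444.5 -205.7 60 1.566
```

```text
226 290 82 262
(236, 92, 46, 159) 3972 (array([ 4.42998816e+02, -2.05962287e+02, -3.63033442e-03]), np.float64(0.10074198218613288))
t 9.03 pos [ 447.7 -205.1  151. ] gap 85.6 F [ 0.   0.2 -0.1] q6 -1.99
shift [ 0.006  -0.0014  0.182 ] turn [ 0.0003 -0.0006 -0.0024]
```

View pics/w4.png

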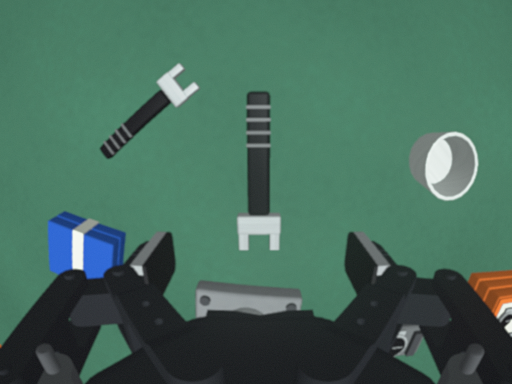

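The wrist view shows the long wrench, jaws at (259,235) and handle end at (259,95), lined up between the fingers; the small one is well away at (150,110). Now descend.

Emit:
{"fn": "send_rows", "kwargs": {
  "deltas": [
    [[0.008, -0.0016, 0.08], [0, 0, -0.0015], 1],
    [[0.008, -0.0016, 0.16], [0, 0, -0.0015], 1],
    [[0.008, -0.0016, 0.24], [0, 0, -0.0015], 1],
    [[0.008, -0.0016, 0.24], [0, 0, -0.0015], 1],
    [[0.008, -0.0016, 0.24], [0, 0, -0.0015], 1]
  ]
}}

```text
t: 9.65
ee_pos: [444.8, -206.4, 32.7]
tool_rot: [0.009, 3.141, -0.0]
contact_force: [0.4, -0.4, -0.0]
finger_gap: 85.6
finger_force: 0.0
```

```bash
python3 go.py 443.3 -206 4 1.567
```

```text
t 9.65 pos [ 444.8 -206.4   32.7] gap 85.6 F [ 0.4 -0.4 -0. ] q6 -2.0
shift [0.003  0.0008 0.0574] turn [-0.      0.     -0.0005]
```

Emit:
{"fn": "send_rows", "kwargs": {
  "deltas": [
    [[0.0025, 0, 0.03], [0, 0, 0], 1],
    [[0.0025, 0, 0.057], [0, 0, 0], 1],
    [[0.0025, 0, 0.057], [0, 0, 0], 1],
    [[0.0025, 0, 0.057], [0, 0, 0], 1]
  ],
  "force": 50
}}

```text
t: 10.15
ee_pos: [443.2, -206.3, 3.4]
tool_rot: [-0.006, -3.141, -0.0]
contact_force: [0.7, -0.7, 0.2]
finger_gap: 85.1
finger_force: 0.0
```

Emit:
{"fn": "send_rows", "kwargs": {
  "deltas": [
    [[0, 0, 0], [0, 0, 0], -1],
    [[0, 0, 0], [0, 0, 0], -1],
    [[0, 0, 0], [0, 0, 0], -1],
    [[0, 0, 0], [0, 0, 0], -1],
    [[0, 0, 0], [0, 0, 0], -1]
  ]
}}

```text
t: 10.78
ee_pos: [443.3, -206.3, 3.8]
tool_rot: [0.006, 3.141, -0.0]
contact_force: [-1.5, 1.7, 4.7]
finger_gap: 20.5
finger_force: 49.5
```

Emit:
{"fn": "send_rows", "kwargs": {
  "deltas": [
    [[0, 0, 0], [0, 0, 0], -1],
    [[0, 0, 0], [0, 0, 0], -1],
    [[0, 0, 0], [0, 0, 0], -1]
  ]
}}

```text
t: 11.15
ee_pos: [443.3, -206.3, 3.8]
tool_rot: [0.006, 3.141, -0.0]
contact_force: [-0.7, 1.1, 5.7]
finger_gap: 20.6
finger_force: 49.5
```

Emit:
{"fn": "send_rows", "kwargs": {
  "deltas": [
    [[0, 0, -0.02], [0, 0, 0], -1],
    [[0, 0, -0.1], [0, 0, 0], -1],
    [[0, 0, -0.2], [0, 0, 0], -1],
    [[0, 0, -0.2], [0, 0, 0], -1],
    [[0, 0, -0.2], [0, 0, 0], -1]
  ]
}}

```text
t: 11.78
ee_pos: [442.9, -206.1, 103.4]
tool_rot: [0.006, 3.142, -0.0]
contact_force: [-0.3, 0.2, -1.2]
finger_gap: 20.8
finger_force: 49.4
```

```bash
python3 go.py 564.3 -34 105 -.1005
```

```text
t 11.78 pos [ 442.9 -206.1  103.4] gap 20.8 F [-0.3  0.2 -1.2] q6 -2.01
shift [-0.2415  0.3451 -0.0033] turn [0.     0.     0.5307]
```

Emit:
{"fn": "send_rows", "kwargs": {
  "deltas": [
    [[-0.01, 0.015, -0.003], [0, 0, 0.025], -1],
    [[-0.03, 0.045, -0.003], [0, 0, 0.07], -1],
    [[-0.055, 0.08, -0.003], [0, 0, 0.12], -1],
    [[-0.08, 0.115, -0.003], [0, 0, 0.17], -1],
    [[-0.105, 0.15, -0.003], [0, 0, 0.22], -1]
  ]
}}

```text
t: 12.4
ee_pos: [495.1, -130.5, 103.1]
tool_rot: [-1.077, -2.948, 0.0]
contact_force: [0.5, -0.2, -1.5]
finger_gap: 20.7
finger_force: 49.3
```

```bash
python3 go.py 564.3 -34 105 -.1005
```

```text
t 12.4 pos [ 495.1 -130.5  103.1] gap 20.7 F [ 0.5 -0.2 -1.5] q6 -1.13
shift [ 0.0186  0.2368 -0.004 ] turn [-0.0009 -0.0007  0.3091]
```

Emit:
{"fn": "send_rows", "kwargs": {
  "deltas": [
    [[0.003, 0.04, -0.003], [0, 0, 0.05], -1],
    [[0.006, 0.08, -0.003], [0, 0, 0.1], -1],
    [[0.01, 0.12, -0.003], [0, 0, 0.15], -1],
    [[0.013, 0.16, -0.003], [0, 0, 0.2], -1],
    [[0.016, 0.2, -0.003], [0, 0, 0.25], -1]
  ]
}}

```text
t: 13.02
ee_pos: [552.8, -48.8, 104.4]
tool_rot: [-2.123, -2.312, 0.003]
contact_force: [0.0, -1.0, -1.4]
finger_gap: 20.3
finger_force: 49.3
```

```bash
python3 go.py 564.3 -34 105 -.1005
```

```text
t 13.03 pos [552.8 -48.8 104.4] gap 20.3 F [ 0.  -1.  -1.4] q6 -0.18
shift [ 0.0276  0.0253 -0.0013] turn [-0.0012 -0.0001  0.0591]
```

Emit:
{"fn": "send_rows", "kwargs": {
  "deltas": [
    [[0.02, 0.02, 0], [0, 0, 0.04], -1],
    [[0.025, 0.025, 0], [0, 0, 0.057], -1],
    [[0.025, 0.025, 0], [0, 0, 0.057], -1],
    [[0.025, 0.025, 0], [0, 0, 0.057], -1],
    [[0.025, 0.025, 0], [0, 0, 0.057], -1]
  ]
}}

```text
t: 13.65
ee_pos: [564.8, -36.2, 106.1]
tool_rot: [-2.317, -2.121, 0.001]
contact_force: [-0.4, -0.5, -2.0]
finger_gap: 20.6
finger_force: 49.3
```

```bash
python3 - <<'E'
import pickle;from h import *
from cell import get_image,monitor
s=monitor.sense();e=s["ee_pos"];dz=e[2]-3.8
for n in("wrist","top"):
    c=get_image(n);c["fish"]=n=="wrist"
    W=[B+[0,0,dz] for B in WR];q=np.vstack([proj(c,place(B,(e[0],e[1],-1.67))) for B in W]);print(n,q.min(0).round(),q.max(0).round())
    cv2.imwrite(f"pics/{n}5.png",c["frame"])
E
python3 go.py 564.3 -34 30 -.1005
```

```text
wrist [219.  79.] [298. 360.]
top [233. 161.] [301. 183.]
t 13.75 pos [565.  -36.2 106.3] gap 20.6 F [-0.3  0.3 -2.2] q6 0.02
shift [ 0.0042 -0.0018  0.1527] turn [-0.0001  0.      0.0038]
```

View pics/wrist5.png

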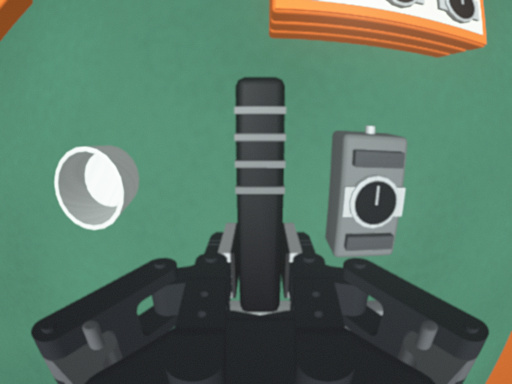

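The handle end is at (260,79), exactly where the model puts it, so the wrench has not slipped in the grip. The block at (370,195) and the cup at (97,187) are clear. On release I'll open the fingers only part way, because fully open they would come close to the block.

Emit:
{"fn": "send_rows", "kwargs": {
  "deltas": [
    [[0.004, -0.002, 0.05], [0, 0, 0.003], -1],
    [[0.004, -0.002, 0.11], [0, 0, 0.003], -1],
    [[0.004, -0.002, 0.16], [0, 0, 0.003], -1],
    [[0.004, -0.002, 0.16], [0, 0, 0.003], -1],
    [[0.004, -0.002, 0.16], [0, 0, 0.003], -1]
  ]
}}

```text
t: 14.38
ee_pos: [565.0, -34.0, 27.2]
tool_rot: [2.327, 2.109, 0.001]
contact_force: [-0.2, -0.3, -1.7]
finger_gap: 20.4
finger_force: 49.3
```

```bash
python3 go.py 564.3 -34 5 -.1005
```

```text
t 14.38 pos [565.  -34.   27.2] gap 20.4 F [-0.2 -0.3 -1.7] q6 0.04
shift [-0.0002 -0.0014  0.0445] turn [ 0.0003 -0.      0.0007]
```

Emit:
{"fn": "send_rows", "kwargs": {
  "deltas": [
    [[0, -0.001, 0.02], [0, 0, 0], -1],
    [[0, -0.001, 0.035], [0, 0, 0], -1],
    [[0, -0.001, 0.042], [0, 0, 0], -1],
    [[0, -0.001, 0.044], [0, 0, 0], -1],
    [[0, -0.001, 0.044], [0, 0, 0], -1]
  ]
}}

```text
t: 15.0
ee_pos: [564.0, -33.8, 4.4]
tool_rot: [-2.328, -2.11, 0.0]
contact_force: [0.1, 0.0, -2.0]
finger_gap: 20.8
finger_force: 49.3
```

Emit:
{"fn": "send_rows", "kwargs": {
  "deltas": [
    [[0, 0, 0.001], [0, 0, 0], -1],
    [[0, 0, 0.002], [0, 0, 0], -1],
    [[0, 0, 0.002], [0, 0, 0], -1]
  ]
}}

```text
t: 15.38
ee_pos: [564.1, -33.8, 3.8]
tool_rot: [2.328, 2.11, 0.0]
contact_force: [-0.8, -0.1, 3.8]
finger_gap: 20.8
finger_force: 49.9
```

Touching down. Open part way, then rise.

Emit:
{"fn": "send_rows", "kwargs": {
  "deltas": [
    [[0, 0, 0], [0, 0, 0], -0.4],
    [[0, 0, 0], [0, 0, 0], -0.2],
    [[0, 0, 0], [0, 0, 0], -0.05],
    [[0, 0, 0], [0, 0, 0], -0.05],
    [[0, 0, 0], [0, 0, 0], -0.05]
  ]
}}

```text
t: 16.0
ee_pos: [563.9, -33.8, 3.4]
tool_rot: [-2.328, -2.11, 0.0]
contact_force: [-0.0, -0.2, -0.4]
finger_gap: 40.5
finger_force: 0.0
```

Emit:
{"fn": "send_rows", "kwargs": {
  "deltas": [
    [[0, 0, -0.02], [0, 0, 0], -0.05],
    [[0, 0, -0.1], [0, 0, 0], -0.05],
    [[0, 0, -0.2], [0, 0, 0], -0.05],
    [[0, 0, -0.32], [0, 0, 0], -0.05],
    [[0, 0, -0.36], [0, 0, 0], -0.05]
  ]
}}

```text
t: 16.62
ee_pos: [565.8, -33.9, 188.2]
tool_rot: [2.324, 2.107, 0.007]
contact_force: [0.8, -0.7, -0.3]
finger_gap: 40.5
finger_force: 0.0
```

Emit:
{"fn": "send_rows", "kwargs": {
  "deltas": [
    [[0.1, 0.0, -0.05], [0, 0, 0], -0.05],
    [[0.1, -0.1, -0.1], [0, 0, 0], -0.05],
    [[0.1, -0.2, -0.1], [0, 0, 0], -0.05],
    [[0.1, -0.3, -0.1], [0, 0, 0], -0.05],
    [[0.1, -0.4, -0.1], [0, 0, 0], -0.05]
  ]
}}

```text
t: 17.25
ee_pos: [368.1, 35.6, 233.9]
tool_rot: [2.327, 2.109, 0.001]
contact_force: [-0.0, -0.3, 0.7]
finger_gap: 40.8
finger_force: 0.0
```

Run:
```python
import pickle;from h import *
from cell import get_image
o=pickle.load(open("d0.pkl","rb"))["top"]["frame"];c=get_image("top");w=get_image("wrist");f=c["frame"];pickle.dump((c,w),open("d6.pkl","wb"))
for n,P,p in(("block",BL,(652,-42.8,-.1)),("wrench",WR,(564.2,-34,-1.67))):
  for k,cam in(("top",c),("wrist",{**w,"fish":1})):
    try:
        q=np.vstack([proj(cam,place(B,p)) for B in P]);x0,y0=np.maximum(q.min(0).astype(int)-8,0);x1,y1=q.max(0).astype(int)+8
        m=mask_at(cam["frame"],(x0,x1,y0,y1));print(n,k,cv2.boundingRect(m),fit(cam,m,P,p,hull=n=="block"))
    except Exception as e: print(n,k,"-",e)
y,x=36,130
v=cv2.resize(f[70:270,110:430],None,fx=2.4,fy=2.4,interpolation=cv2.INTER_CUBIC);cv2.imwrite("pics/top6.png",v)
for n,(x0,x1,y0,y1) in dict(trays=(160,235,90,175),press=(305,395,75,180),jar=(78,120,150,185),cup=(238,275,208,245),pack=(380,432,168,212)).items():
    print(n,cv2.absdiff(o,f)[y0:y1,x0:x1].mean().round(2))
```

```text
block top (247, 129, 42, 27) (array([ 6.52773940e+02, -4.10483406e+01, -9.11296334e-02]), np.float64(0.09567282833505687))
block wrist (436, 165, 50, 75) (array([ 6.54184677e+02, -4.24014915e+01, -9.78862428e-02]), np.float64(0.04654578290743778))
wrench top (234, 167, 61, 21) (array([565.44491144, -32.22306276,  -1.67192027]), np.float64(0.12919955474600284))
wrench wrist (387, 144, 37, 111) (array([566.82885361, -34.16660557,  -1.68410237]), np.float64(0.2053130555006913))
trays 5.83
press 4.86
jar 5.73
cup 9.57
pack 4.95
```

View pics/top6.png

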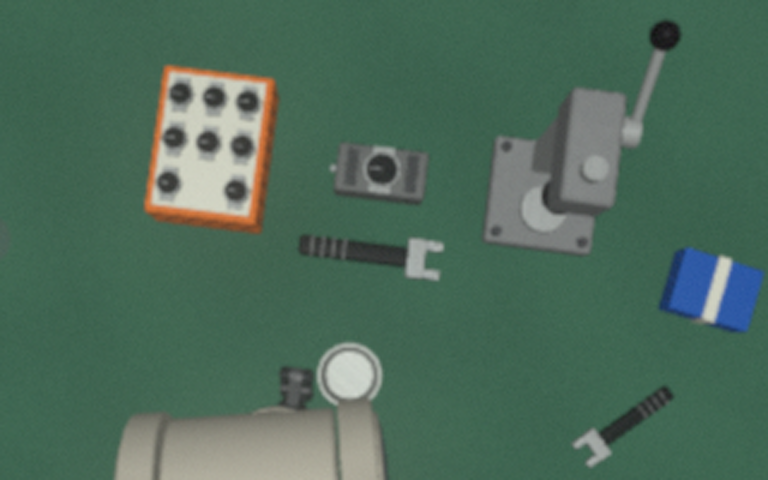

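The picture shows the block at (380,172) on the line between trays and press. The wrench is parallel below it at (370,252), jaws at (425,259) towards the press. The cup, jar, pack, press and trays look unmoved; the cup is only partly covered by the arm.

```bash
python3 -c "
from cell import job;print(job.hand_in())"
```

```text
the job is handed in; nothing more can be done
None
```

I handed the job in at about 17 s: the block is within about 2 mm of midway on the press–trays line, the wrench lies parallel on the robot's side, about 50 mm clear with its jaws towards the press, and nothing else was seen to move; no verdict was returned.

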